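# Take the gauge-block stack apart and wring the next one

### The job

Take the stack of gauge pieces on the dark round plate apart and put it away without dropping or tipping anything: the round flat lies flat in the round dish, the long block flat in the long tray and the short block flat in the shorter tray. The square block is to be wrung on to the steel base block: set its underside on the base block's top face partly overlapping from one side, never straight down over it, and slide it across, keeping the faces together, until it sits fully and squarely on the base block.

Things in the scene. Friction and masses are not known exactly. Their poses are not given: they have to be found in the camera images.
- long_block: loose plain steel gauge block, lying flat, 72 x 34 x 16 mm (x long, y wide, z high), a small dark dot near each end of its top; the lowest of the stack, its ends stand out from under the next one. 0.24 to 0.38 kg. Origin: centre of its underside; z up.
- short_block: loose plain steel gauge block, lying flat, 50 x 34 x 18 mm (x long, y wide, z high); second from below in the stack. 0.19 to 0.3 kg. Origin: centre of its underside; z up.
- square_block: loose plain steel gauge block, square, 34 x 34 x 20 mm high; third from below in the stack. 0.14 to 0.23 kg. A quarter turn looks and counts the same. Origin: centre of its underside; z up.
- round_flat: loose round optical flat in a steel mount, a disc 28 mm across and 14 mm high; on top of the stack. About 0.07 kg. Origin: centre of its underside; z up.
- tray_long: fixed white plastic tray, 94 x 56 mm outside (x long), for the long block: grey felt floor 4 mm above the bench, 88 x 50 mm inside, so 8 mm of play all round; rim 8 mm above the bench. Origin: its centre at bench height; z up.
- tray_short: fixed white plastic tray, 72 x 56 mm outside (x long), for the short block: grey felt floor 4 mm above the bench, 66 x 50 mm inside, so 8 mm of play all round; rim 8 mm above the bench. Origin: its centre at bench height; z up.
- dish_round: fixed round white plastic dish, 50 mm across, for the round flat: grey felt floor 4 mm above the bench, 44 mm across inside; rim 8 mm above the bench. Origin: its centre at bench height; z up.
- base_block: fixed steel reference block, a square pillar 34 x 34 mm whose flat bare top face is 30 mm above the bench, on a dark round foot 72 mm across and 8 mm high. Nothing surrounds its top face. Origin: its centre at bench height; x and y along its sides, z up.
- stack_plate: fixed dark round steel plate, 90 mm across, 10 mm high, on which the stack of four pieces stands, long block lowest, then short, square, and the round flat on top. Each piece is turned and shifted a little against the one below (up to about 3 mm and 0.15 rad). Origin: its centre at bench height; z up.
Not all that is in view belongs to the job. Leave any orange look-alike of the short_block alone.

How it is judged:
At the end, for the whole second after the job is handed in: Long block, short block and round flat lie flat on the floor of their own tray or dish (centres within 13, 13, 11 mm, underside within 2 mm of the felt); the square block lies on the base block's top, centred within 7 mm, sides parallel within 0.2 rad. All upright, released, at rest (horizontal distance between long_block and tray_long below 0.013 m and z of long_block in the frame of tray_long between 0.002 and 0.006 m and horizontal distance between short_block and tray_short below 0.013 m and z of short_block in the frame of tray_short between 0.002 and 0.006 m and horizontal distance between round_flat and dish_round below 0.011 m and z of round_flat in the frame of dish_round between 0.002 and 0.006 m and horizontal distance between square_block and base_block below 0.007 m and z of square_block in the frame of base_block between 0.028 and 0.032 m and (angle between the x axis of square_block and the x axis of base_block, either way round below 0.2 rad or angle between the x axis of square_block and the y axis of base_block, either way round below 0.2 rad) and angle between each of long_block, short_block, square_block, round_flat's own z axis and vertical below 0.06 rad and linear speed of each of long_block, short_block, square_block, round_flat below 0.01 m/s); the robot touches nothing.
It fails at once if a piece is dropped (over 0.45 m/s, untouched by the fingers: a fall of some 10 mm) ((linear speed of long_block above 0.45 m/s and contact force between long_block and the fingers below 0.05 N) or (linear speed of short_block above 0.45 m/s and contact force between short_block and the fingers below 0.05 N) or (linear speed of square_block above 0.45 m/s and contact force between square_block and the fingers below 0.05 N) or (linear speed of round_flat above 0.45 m/s and contact force between round_flat and the fingers below 0.05 N)).
It fails at once if the square block comes down over the base block instead of sliding on (within 10 mm of its axis, 4 to 25 mm above its top) (horizontal distance between square_block and base_block below 0.01 m and z of square_block in the frame of base_block between 0.034 and 0.055 m).
It fails at once if a piece is tipped on its side (angle between any of long_block, short_block, square_block, round_flat's own z axis and vertical above 0.8 rad).
It also fails if it takes over 120 s, if anything falls off the work surface, if the arm or the gripper's body presses on something with over 40 N, if the wrist force passes 120 N, or if a joint passes its speed limit or range.

### The arm

A 6-joint arm with a two-finger parallel gripper is mounted at the origin on a cart in front of the work surface, level with it; the furniture and walls round the work are solid. World frame = base frame: x ahead of the robot, y to its left, z up, the work surface at z = 0. Lengths are in m, angles in rad, forces in N, time in s.
With the tool pointing down it reaches from about 0.2 to 0.875 m from the base axis. Payload 3.4 kg.
Tool frame: the origin (TCP) lies between the finger pads; the fingertips stand 25 mm ahead of it and the grasp point (between the pads) lies 6 mm ahead of it (r.nose_length is the z of the fingertips in the tool frame, in m); z points along the fingers, y is the line along which they close (so a half turn about z gives the same grasp; the last joint's range is limited). The gripper opens to 94 mm and grips with 3 to 60 N. Pads are 16 mm wide; open, the fingers measure 119 mm over their backs; the gripper's body (75 mm by 177 mm) begins 78 mm behind the grasp point.
Start: joints at [1.064, 0.276, 1.505, -0, 1.361, -0.121], TCP at [0.216, 0.533, 0.23] pointing down, gripper open.
Joint ranges: [-2.89, 2.89], [-0.75, 2.08], [0.22, 2.7], [-1.18, 4.32], [0.11, 2.71], [-2.7, 2.7]. Speed limits (rad/s): [2.57, 2.57, 3.14, 3.14, 3.14, 3.14].

### API

Orientations are given as a unit quaternion [w, x, y, z].
In Python, from plant import r, gripper_to, inverse_kinematics, vision, models, telemetry gives the robot as it stands. Calls block until the motion is done:
- r.move_to(position, orientation): joint-space move of the TCP to a pose.
- r.move_l(position, rot=None, vel=0.15, guard=None): straight line of the TCP; rot=None keeps the orientation; vel is the mean speed in m/s. With guard (N) it stops when the force on the tool has changed by that much, and returns True; else False.
- r.movej(angles): joint-space move.
- gripper_to(opening, f_grip=None): finger opening in m; f_grip is the grip in N (None keeps the last); returns when the fingers have stopped.
- r.hold(seconds).
- inverse_kinematics(position, orientation): joint angles nearest the present ones, or None.
- vision.snapshot(name): name is "scene" or "top" or "wrist"; returns the picture (480x640x3 uint8, red, green, blue); there is no depth.
- vision.get_calibration(name): a dict with "fx", "fy", "cx", "cy" (pixels), "position" and "orientation" of the camera in the world. Camera axes: x right, y down, z forward; pixel columns grow to the right and rows downward; lengths in m; the calibration is good to about 2 mm. A picture is of the moment at which its call begins: read the wrist's pose just before it. get_calibration takes no time and is no camera call; for the wrist camera it gives the pose at the moment of the call.
A pose or a line that the arm cannot do raises r.PlanningError and nothing moves.
- r.sign_off(): hands the job in; it is judged then, once.
Trained networks look in the newest picture that a camera, given by its name, has taken for a name from the list of things; names that differ only in an ending like _2 or _b are one class to them, and where a whole thing is asked for, a point or a joint stands for the part that bears it (a point fixed in the world has none). Each returns a list of dicts, best first, with "score" (0 to 1); they miss things now and then, are a little off and sometimes report something else, mostly with a low value. They report only what shows in the picture. A call takes as long as a camera call. They do not tell look-alikes from the thing itself.
- models.boxes_of(thing, camera): "at" ([x, y, z] in m, in world coordinates, good to about 4 mm: the middle of the surface that is visible of it).
- models.regions_of(thing, camera): "pixels" (480x640 bool, what is visible of it).
- models.mark_of(thing, camera): "at" ([x, y, z] in m, in world coordinates, good to about 4 mm: a listed point, or the origin of a listed thing).
Readings, each from a call of its own:
- telemetry.current_t(): time.
- telemetry.current_joints(): joint angles.
- telemetry.current_dq(): joint speeds.
- telemetry.current_joint_efforts(): joint torques, N m.
- telemetry.current_ee_pos(): TCP position.
- telemetry.current_tool_rot(): TCP orientation.
- telemetry.current_wrist_force(): force on the tool from outside, world axes, zero at the start.
- telemetry.current_torque(): the same for the moment, N m.
- telemetry.current_opening(): finger opening in m.
- telemetry.current_finger_force(): force on a finger pad.
Only numpy, scipy, OpenCV 4.12 (cv2) and the standard library are available. Lean on these libraries where they do the work, as an engineer would, in place of code of your own. Each camera call takes 0.05 s, during which the arm holds its last target. There are 200 camera calls.

## Working session

There is one attempt and no reset: what is moved stays moved. The work goes in short steps, each a Python script; the robot and the scene stay as the last script left them, time stands still between calls to the robot, and variables do not carry over. Pictures are saved under pics/ and viewed, at most 14 in all, crops included, and the job is handed in when it is done.

```bash
mkdir -p pics; ls
python3 - <<'E'
from plant import r, gripper_to, inverse_kinematics, vision, models, telemetry
import cv2,numpy as np
for c in ["scene","top"]:
    im=vision.snapshot(c); cv2.imwrite(f"pics/{c}0.png",im[:,:,::-1])
    k=vision.get_calibration(c); print(c,k)
    for n in "long_block short_block square_block round_flat tray_long tray_short dish_round base_block stack_plate".split():
        print(n,[(np.round(d["at"],4).tolist(),round(d["score"],2)) for d in models.mark_of(n,c)])
print(telemetry.current_t(),telemetry.current_tool_rot())
E
```

```text
pics
scene {'fx': 465.76571081107255, 'fy': 465.76571081107255, 'cx': 318.19966164173184, 'cy': 241.3394865700974, 'position': array([0.11626904, 0.2660184 , 0.75908998]), 'orientation': array([ 0.09656726, -0.22421709,  0.90529346, -0.34762797])}
long_block [([0.4302, -0.1156, 0.0096], 0.85)]
short_block [([0.2342, -0.2638, -0.0006], 0.97), ([0.3685, 0.0129, -0.0003], 0.64), ([0.3018, -0.5744, 0.0017], 0.57), ([0.4289, -0.1185, 0.0297], 0.5)]
square_block [([0.4285, -0.1168, 0.0403], 0.72)]
round_flat [([0.4292, -0.1123, 0.065], 0.78), ([0.5949, -0.2006, -0.0033], 0.42), ([0.4245, -0.1167, 0.0022], 0.27)]
tray_long [([0.4051, -0.3855, -0.0028], 0.83)]
tray_short [([0.3781, -0.233, 0.0007], 0.9)]
dish_round [([0.4878, -0.2714, 0.0029], 0.75)]
base_block [([0.595, -0.2036, -0.0039], 0.76)]
stack_plate [([0.4236, -0.1161, 0.0042], 0.66)]
top {'fx': 558.6586961294527, 'fy': 558.6586961294527, 'cx': 320.02572366185217, 'cy': 230.69077949228318, 'position': array([ 0.19553921, -0.27041572,  1.19580966]), 'orientation': array([-0.06470544,  0.71388071, -0.6934073 ,  0.07330664])}
long_block [([0.4264, -0.1099, 0.0119], 0.77)]
short_block [([0.2332, -0.2545, -0.0006], 0.84), ([0.3685, 0.0136, -0.0001], 0.73), ([0.2982, -0.571, -0.0003], 0.7), ([0.4288, -0.116, 0.0239], 0.68)]
square_block [([0.4306, -0.116, 0.0437], 0.48)]
round_flat [([0.4311, -0.1193, 0.0659], 0.71)]
tray_long [([0.4087, -0.3864, -0.0002], 0.81)]
tray_short [([0.3778, -0.233, 0.0001], 0.86)]
dish_round [([0.4846, -0.2738, 0.0009], 0.7)]
base_block [([0.5957, -0.2013, 0.0027], 0.71)]
stack_plate [([0.4252, -0.1168, -0.0006], 0.66)]
1.0 [3.00606474e-06 1.91718843e-01 9.81449888e-01 5.80657387e-05]
```

View pics/scene0.png

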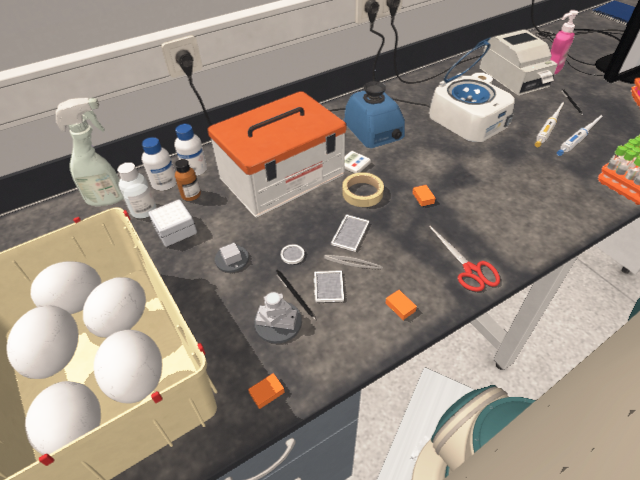

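View pics/top0.png

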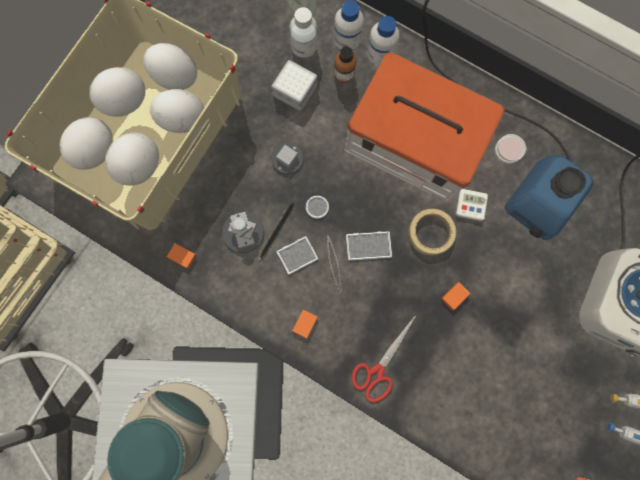

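The stack is at scene (277,315) and top (241,230), the base block at top (287,157), the dish at (317,207), the short tray at (297,255) and the long tray at (369,246). The three orange blocks at top (181,255), (305,324) and (456,296) are the look-alikes, so I'll leave them. The real short block is the steel one in the stack. Next I'll take wrist views.

```bash
cat > h.py <<'E'
from plant import r, gripper_to, inverse_kinematics, vision, models, telemetry
import cv2,numpy as np
from scipy.spatial.transform import Rotation as R
def q(a): return [0,np.cos(a/2),np.sin(a/2),0]   # tool down, tool x at world angle a
def cam(c):
    k=vision.get_calibration(c); o=k["orientation"]
    return k,R.from_quat([o[1],o[2],o[3],o[0]]).as_matrix()
def unproj(k,M,uv,z):
    uv=np.atleast_2d(uv).astype(float)
    d=np.c_[(uv[:,0]-k["cx"])/k["fx"],(uv[:,1]-k["cy"])/k["fy"],np.ones(len(uv))]@M.T
    return k["position"]+d*((z-k["position"][2])/d[:,2])[:,None]
def shot(name):
    k,M=cam("wrist"); im=vision.snapshot("wrist"); cv2.imwrite(f"pics/{name}.png",im[:,:,::-1]); return im,k,M
E
python3 - <<'E'
from h import *
k,M=cam("wrist"); print(k["position"]-telemetry.current_ee_pos(),M.tolist(),k["fx"])
import pickle
tr=R.from_quat([.19171884,.98144989,0,0]).as_matrix()
print("cam in tool",tr.T@(k["position"]-telemetry.current_ee_pos()))
for n,(x,y,z) in dict(w_stack=(.43,-.116,.30),w_tray=(.42,-.3,.36),w_base=(.56,-.22,.32)).items():
    for a in (0,-.6,.6):
        # aim camera axis approx at point, offset iteratively ignored: place TCP so camera is above
        try: r.move_to([x-.0,y,z],q(a)); break
        except r.PlanningError as e: print(n,a,e)
    r.hold(.3); im,k,M=shot(n); print(n,a,k["position"],M[:,2])
    pickle.dump((k,M),open(n+".pkl","wb"))
    for t in "long_block short_block square_block round_flat tray_long tray_short dish_round base_block stack_plate".split():
        print(t,[(np.round(d["at"],4).tolist(),round(d["score"],2)) for d in models.mark_of(t,"wrist")][:2])
        for i,d in enumerate(models.regions_of(t,"wrist")[:1]):
            np.save(f"{n}_{t}.npy",d["pixels"])
print(telemetry.current_t())
E
python3 -c "
import cv2,numpy as np
a=[cv2.imread(f'pics/{n}.png') for n in('w_stack','w_tray','w_base')]
cv2.imwrite('pics/m.png',np.vstack([np.hstack([cv2.resize(x,(400,300)) for x in a[:2]]),np.hstack([cv2.resize(a[2],(400,300)),cv2.resize(a[0][120:360,160:480],(400,300))])]))"
```

```text
[-0.06338333  0.02491473  0.15471497] [[0.37597299045817756, 0.8990259426661558, 0.2244920151345387], [0.9266303937276037, -0.36494273822030066, -0.09040415499575274], [0.0006510500457978796, 0.2420106448764184, -0.970273375858752]] 424.31665265793424
cam in tool [ 0.06809991 -0.00076953 -0.15471497]
w_stack 0 [ 0.50145827 -0.11701137  0.45465835] [-2.41757031e-01  2.74151353e-04 -9.70336778e-01]
long_block [([0.3763, -0.2381, 0.0022], 0.66)]
short_block [([0.2315, -0.2569, 0.0009], 0.83), ([0.4302, -0.1168, 0.0295], 0.61)]
square_block [([0.4338, -0.1165, 0.0434], 0.87)]
round_flat []
tray_long [([0.4062, -0.3927, 0.0023], 0.68)]
tray_short [([0.3779, -0.2325, 0.0033], 0.79)]
dish_round [([0.4854, -0.2738, 0.0008], 0.63)]
base_block [([0.5971, -0.2045, 0.0002], 0.87), ([0.4326, -0.1158, 0.028], 0.26)]
stack_plate []
w_tray 0 [ 0.49153299 -0.30001834  0.51468623] [-2.41705823e-01  2.40388912e-04 -9.70349544e-01]
long_block [([0.4311, -0.1141, 0.0295], 0.41)]
short_block [([0.4354, -0.1145, 0.0286], 0.92), ([0.2322, -0.2574, 0.0029], 0.92)]
square_block [([0.433, -0.1168, 0.0435], 0.8
[... 248 characters left out ...]
([0.4216, -0.1151, -0.0012], 0.62), ([0.4025, -0.3908, 0.0018], 0.38)]
w_base 0 [ 0.63034627 -0.22238514  0.47568163] [-2.40688021e-01 -1.59298951e-05 -9.70602533e-01]
long_block [([0.4302, -0.1127, 0.007], 0.73)]
short_block [([0.2295, -0.2571, 0.0013], 0.7), ([0.4273, -0.1122, 0.0285], 0.63)]
square_block [([0.431, -0.119, 0.0429], 0.71)]
round_flat [([0.4306, -0.1126, 0.0274], 0.59), ([0.43, -0.1191, 0.06], 0.55)]
tray_long []
tray_short [([0.3756, -0.2347, 0.0042], 0.86), ([0.4325, -0.118, 0.0449], 0.19)]
dish_round [([0.4864, -0.2735, -0.0007], 0.87)]
base_block [([0.5987, -0.2028, 0.0011], 0.95)]
stack_plate [([0.4238, -0.1166, -0.0009], 0.62), ([0.4319, -0.1126, 0.0072], 0.37)]
8.6917
```

View pics/m.png

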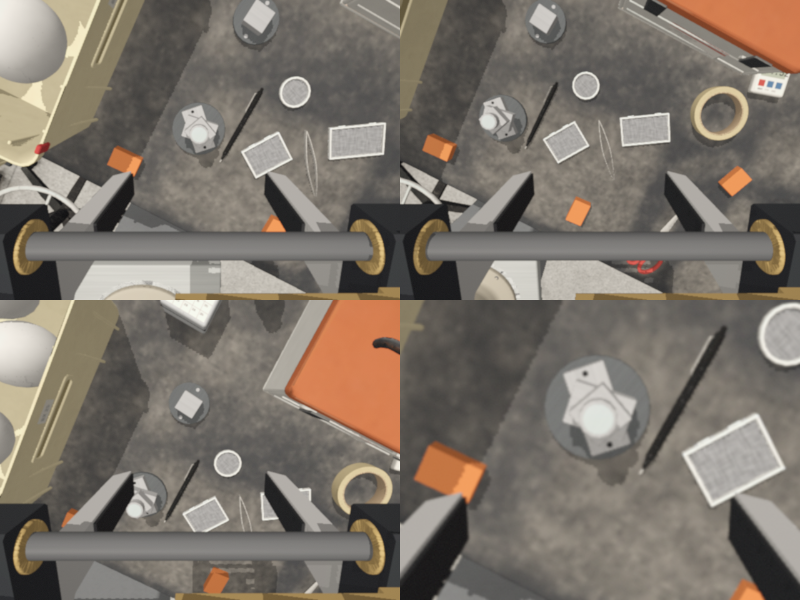

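The wrist views, with image up = +x and left = +y, show the stack at (198,130), the dish at (294,92), the short tray at (267,154), the long tray at (357,140) and the base at (258,18). The egg basket is to the left of these. Next, closer views of the stack and the base.

Run:
```python
from h import *
import pickle
for n,p in dict(c_base=(.595,-.203,.22),c_stack=(.43,-.116,.17)).items():
    r.move_to(p,q(0)); r.hold(.3); im,k,M=shot(n); pickle.dump((k,M),open(n+".pkl","wb"))
    u=(0,0)
    cv2.imwrite(f"pics/{n}_v.png",cv2.resize(im[20:340,110:530,::-1],None,fx=1.6,fy=1.6,interpolation=cv2.INTER_CUBIC))
    for t in "short_block square_block round_flat base_block long_block".split():
        print(n,t,[(np.round(d["at"],4).tolist(),round(d["score"],2)) for d in models.mark_of(t,"wrist")][:2])
# trays / dish from w_tray
k,M=pickle.load(open("w_tray.pkl","rb")); im=cv2.imread("pics/w_tray.png")
hsv=cv2.cvtColor(im,cv2.COLOR_BGR2HSV)
m=((hsv[...,2]>185)&(hsv[...,1]<40)).astype(np.uint8)
cs,_=cv2.findContours(m,cv2.RETR_EXTERNAL,cv2.CHAIN_APPROX_NONE)
for c in cs:
    if cv2.contourArea(c)<900 or c[:,0,1].max()>300: continue
    W=unproj(k,M,c[:,0],.008)[:,:2]
    print(cv2.minAreaRect((W*1000).astype(np.float32)))
```

```text
c_base short_block []
c_base square_block [([0.4304, -0.1176, 0.0438], 0.59)]
c_base round_flat [([0.4257, -0.1151, 0.06], 0.87)]
c_base base_block [([0.5956, -0.2047, 0.0015], 0.66)]
c_base long_block []
c_stack short_block [([0.3659, 0.0144, 0.0017], 0.89), ([0.2324, -0.2535, 0.0009], 0.88)]
c_stack square_block [([0.4318, -0.1172, 0.0428], 0.93), ([0.4286, -0.1193, 0.059], 0.59)]
c_stack round_flat [([0.4253, -0.1161, 0.0602], 0.62)]
c_stack base_block []
c_stack long_block []
((380.9675598144531, -234.87278747558594), (58.33635330200195, 73.03628540039062), 29.703418731689453)
((406.3414611816406, -388.55120849609375), (58.13920974731445, 94.56978607177734), 5.821978569030762)
((434.3152160644531, -95.59920501708984), (49.99156951904297, 54.71617889404297), 18.694883346557617)
((494.1130065917969, -615.0592651367188), (63.78672409057617, 42.84050369262695), 80.3350601196289)
((488.26861572265625, -274.8242492675781), (48.49571228027344, 48.86271667480469), 0.12045078724622726)
((602.5258178710938, -200.43984985351562), (33.83250045776367, 34.052093505859375), 57.112003326416016)
```

View pics/c_stack_v.png

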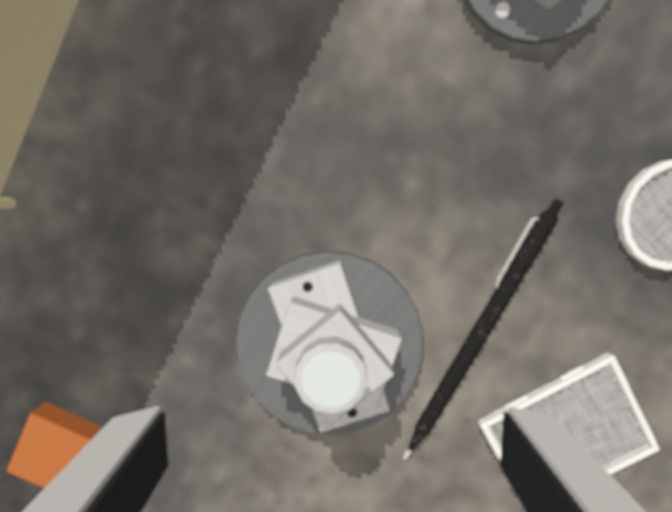

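View pics/c_base_v.png

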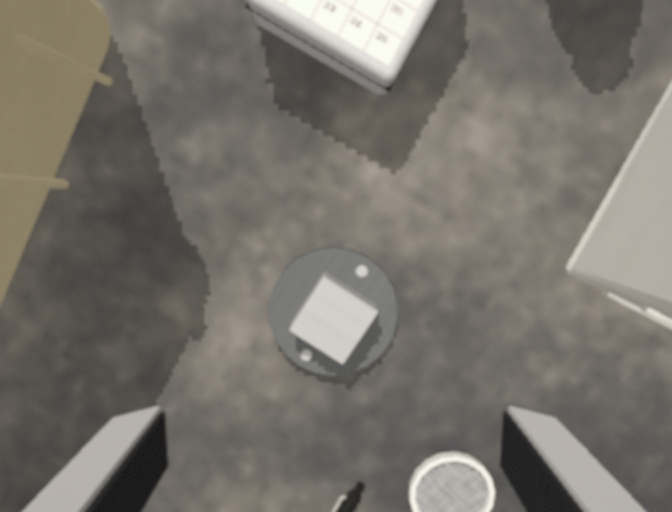

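The base block is clear at crop (333,318), with its dark foot and nothing close around it. The stack pieces look turned against each other by more than the task says, so I'll rectify the picture at each piece's top height and measure them.

```bash
cat >> h.py <<'E'
def rect(im,k,M,cx,cy,z,half=.05,S=400):
    """bird's-eye patch at height z; up=+x, left=+y"""
    g=np.float32([[cx+half,cy+half,z],[cx+half,cy-half,z],[cx-half,cy-half,z],[cx-half,cy+half,z]])
    p=(g-k["position"])@M; uv=np.float32(np.c_[k["fx"]*p[:,0]/p[:,2]+k["cx"],k["fy"]*p[:,1]/p[:,2]+k["cy"]])
    return cv2.warpPerspective(im,cv2.getPerspectiveTransform(uv,np.float32([[0,0],[S,0],[S,S],[0,S]])),(S,S),flags=cv2.INTER_CUBIC)
E
python3 - <<'E'
from h import *
import pickle
k,M=pickle.load(open("c_stack.pkl","rb")); im=cv2.imread("pics/c_stack.png")
P=[rect(im,k,M,.43,-.116,z,.04,400) for z in (.064,.044)]
cv2.imwrite("pics/rs.png",np.hstack(P))
k,M=pickle.load(open("c_base.pkl","rb")); im=cv2.imread("pics/c_base.png")
m=(cv2.cvtColor(im,cv2.COLOR_BGR2GRAY)>165).astype(np.uint8)
cs,_=cv2.findContours(m,cv2.RETR_EXTERNAL,cv2.CHAIN_APPROX_NONE)
for c in cs:
    W=unproj(k,M,c[:,0],.03)[:,:2]*1000
    if len(c)>50: print(cv2.minAreaRect(W.astype(np.float32)))
E
```

```text
((400.1834716796875, -353.0624694824219), (37.127601623535156, 18.520732879638672), 89.94108581542969)
((397.2572937011719, -233.8555908203125), (52.37070846557617, 68.57434844970703), 29.01968765258789)
((394.5228271484375, -102.07245635986328), (36.15254211425781, 31.53607940673828), 11.239816665649414)
((423.9766540527344, -475.02337646484375), (65.9873275756836, 12.254833221435547), 11.48614501953125)
((466.33502197265625, -108.00772094726562), (33.70698165893555, 15.072386741638184), 89.95304870605469)
((499.8236083984375, -270.97698974609375), (47.265777587890625, 48.18086624145508), 89.96500396728516)
((506.9148864746094, -343.79229736328125), (121.80619812011719, 24.882280349731445), 44.15352249145508)
((507.1587219238281, -65.5701675415039), (22.983951568603516, 122.36404418945312), 45.34893035888672)
((579.9152221679688, -414.4339904785156), (149.7242431640625, 4.826839447021484), 64.08238983154297)
((598.049072265625, -204.7779998779297), (34.15995407104492, 34.10127258300781), 56.979610443115234)
((565.603515625, 24.73040008544922), (3.5204668045043945, 140.21484375), 61.98703384399414)
((568.5980224609375, 37.75675582885742), (3.2013702392578125, 145.70233154296875), 61.926002502441406)
((691.417236328125, -388.6502685546875), (60.107566833496094, 176.70538330078125), 64.0901870727539)
((757.7987670898438, -211.00375366210938), (79.24414825439453, 55.95260238647461), 61.32963562011719)
((692.8814086914062, 35.47181701660156), (40.7011604309082, 169.2386932373047), 62.06533432006836)
```

View pics/rs.png

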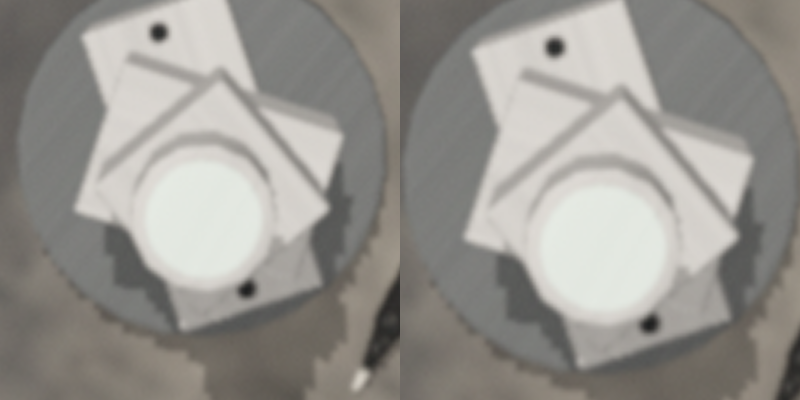

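The rectified panels give:
- **Square block:** about (.4304,-.1186), yaw about 41°.
- **Short block:** (.4303,-.1177), long axis about 70.5°.
- **Long block:** long axis about 19° from its dots.
- **Base block:** (.598,-.2048), yaw 57°.

I'll start with the round flat, then look again.

```bash
cat >> h.py <<'E'
D=np.pi/180
def pick(x,y,under,a,h=.032,grip=30,op=.05,g=None):
    gripper_to(op)
    r.move_to([x,y,.19],q(a*D)); r.move_l([x,y,under+h+.03],vel=.15); hit=r.move_l([x,y,under+h],vel=.04,guard=8)
    w=gripper_to(0,grip); print("pick hit",hit,"opening",telemetry.current_opening(),"ff",telemetry.current_finger_force())
    r.move_l([x,y,under+h+.02],vel=.05); r.move_l([x,y,.2],vel=.15)
    print("lift opening",telemetry.current_opening(),telemetry.current_wrist_force())
def place(x,y,under,a,h=.032,op=.012):
    r.move_to([x,y,.2],q(a*D)); r.move_l([x,y,under+h+.015],vel=.12)
    hit=r.move_l([x,y,under+h-.002],vel=.02,guard=3)
    z=telemetry.current_ee_pos()[2]; print("place hit",hit,"underside",z-h,telemetry.current_wrist_force())
    release(op)
def release(op=.012):
    r.hold(.2); o=telemetry.current_opening(); gripper_to(o+.003); gripper_to(o+op); r.hold(.2)
    p=telemetry.current_ee_pos(); r.move_l([p[0],p[1],p[2]+.03],vel=.05); r.move_l([p[0],p[1],.2],vel=.15)
    print("t",telemetry.current_t())
E
python3 - <<'E'
from h import *
import pickle
k,M=pickle.load(open("c_stack.pkl","rb")); im=cv2.imread("pics/c_stack.png")
p=rect(im,k,M,.43,-.116,.078,.04,400); m=(p[...,2]>225).astype(np.uint8)&0|((p.min(2)>222).astype(np.uint8))
n,l,s,c=cv2.connectedComponentsWithStats(m); i=1+s[1:,4].argmax(); print(s[i],c[i])
x,y=.43+(200-c[i][1])*.0002,-.116-(c[i][0]-200)*.0002; print("round",x,y)
if 90<s[i][2]<160 and 90<s[i][3]<160:
    pick(x,y,.064,90,grip=15,op=.045)
    place(.4873,-.2743,.004,90)
    for n,P in dict(d1=(.46,-.19,.25),c2=(.43,-.117,.17)).items():
        r.move_to(P,q(0)); r.hold(.3); im,k,M=shot(n); pickle.dump((k,M),open(n+".pkl","wb"))
    k2,M2=pickle.load(open("d1.pkl","rb"))
    A=rect(cv2.imread("pics/d1.png"),k2,M2,.4873,-.2743,.018,.04)
    B=rect(im[:,:,::-1],k,M,.43,-.117,.064,.04)
    cv2.imwrite("pics/v2.png",np.hstack([A,B]))
E
```

```text
[ 151  147  106  103 8505] [202.84185773 198.05984715]
round 0.43038803057025277 -0.11656837154614932
pick hit False opening 0.027367986165042796 ff 15.00027671456337
lift opening 0.02754222152332269 [ 0.41080183  0.2380392  -0.02717829]
place hit True underside 0.003989194175170595 [ 0.73509516 -1.1023707   3.29381854]
t 22.3083
```

View pics/v2.png

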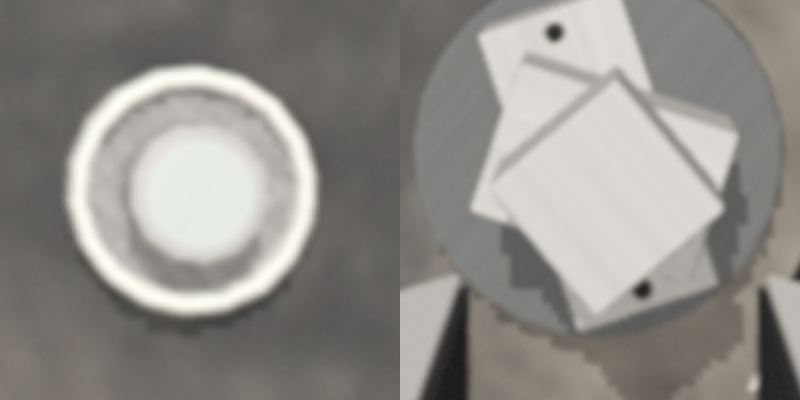

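The round flat lies in the dish, centre (195,195) against the dish centre (192,190), so about 1 mm off. The square block is uncovered at panel (208,198), yaw about 39.5°. Next is the wringing.

Run:
```python
from h import *
import pickle
h=.030; a=57
pick(.4304,-.1186,.044,39.5,h=h,grip=35)
b=np.array([.598,-.2045]); u=np.array([np.cos(a*D),np.sin(a*D)]); s=b-.020*u
r.move_to([*s,.2],q(a*D)); r.move_l([*s,.030+h+.015],vel=.12)
hit=r.move_l([*s,.030+h-.002],vel=.015,guard=4)
z=telemetry.current_ee_pos()[2]; print("touch",hit,z-h,telemetry.current_wrist_force())
if hit:
    for i in (.015,.010,.005,0):
        g=r.move_l([*(b-i*u),z-.0002],vel=.02,guard=20); print(i,g,telemetry.current_ee_pos(),telemetry.current_wrist_force(),telemetry.current_opening())
    release()
    r.move_to([.595,-.203,.22],q(0)); r.hold(.3); im,k,M=shot("b2"); pickle.dump((k,M),open("b2.pkl","wb"))
    cv2.imwrite("pics/b2v.png",rect(im[:,:,::-1],k,M,*b,.05,.04))
```

```text
pick hit False opening 0.03354566493214079 ff 35.00057101249695
lift opening 0.03369579609221073 [ 0.35405548 -0.07702819 -2.04437941]
touch True 0.03015863353730737 [-0.8121869   0.39405391  4.74187461]
0.015 False [ 0.59000892 -0.21721773  0.06019702] [-1.13318571 -1.77163331  4.34862169] 0.03362645612205965
0.01 False [ 0.59274435 -0.21311988  0.06018266] [-1.26555606 -0.97622629  5.99331463] 0.03367978451241544
0.005 False [ 0.59546975 -0.2088887   0.06019026] [-1.94333932 -1.9617529   4.72812089] 0.033785768382309796
0 False [ 0.59819413 -0.20469473  0.06020107] [-1.25742334 -1.80876261  5.44831984] 0.03377133074967701
t 36.75
```

View pics/b2v.png

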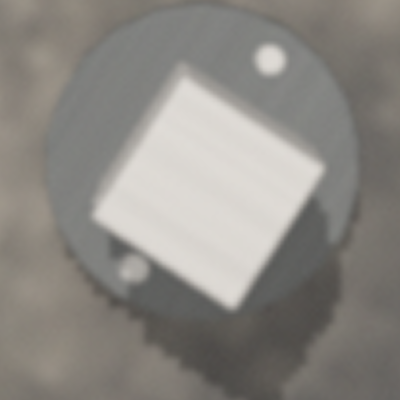

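The square block sits squarely on the base, with its top centre at (208,192) in the rectified patch. That is about 2 mm from the base centre, with yaw 57.5° against 57°. Now I'll re-measure the rest of the stack.

Run:
```python
from h import *
r.move_to([.43,-.117,.17],q(0)); r.hold(.3); im,k,M=shot("c3")
cv2.imwrite("pics/v3.png",np.hstack([rect(im[:,:,::-1],k,M,.43,-.117,z,.04) for z in (.044,.026)]))
```

```text
(no output)
```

View pics/v3.png

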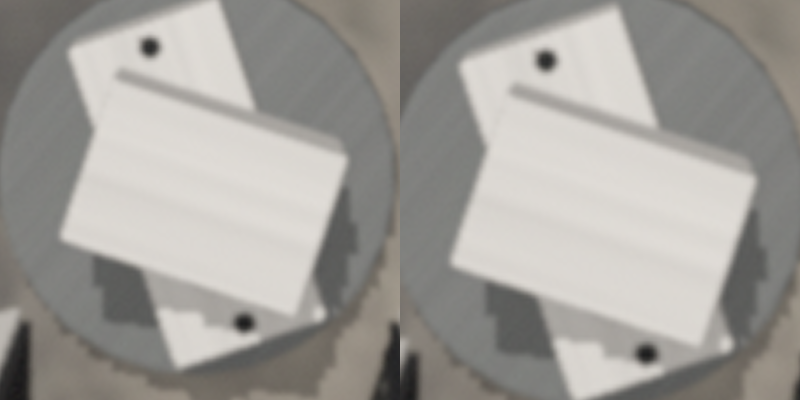

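The short block is centred at (206,198), which is (.4304,-.1182) with yaw 72°. The long block's dots at (545,61) and (646,353) put it at (.4286,-.1161) with yaw 19.1°. I'll put both away.

Run:
```python
from h import *
pick(.4304,-.1182,.026,72)
assert .030<telemetry.current_opening()<.038
place(.379,-.234,.004,119.7)
pick(.4286,-.1161,.010,19.1)
assert .030<telemetry.current_opening()<.038
place(.406,-.3875,.004,95.8)
r.move_to([.42,-.31,.24],q(0)); r.hold(.3); im,k,M=shot("f")
P=[rect(im[:,:,::-1],k,M,*c,.022,.06) for c in ((.379,-.234),(.406,-.3875))]
cv2.imwrite("pics/fv.png",np.hstack(P))
im=vision.snapshot("top"); cv2.imwrite("pics/ft.png",cv2.resize(im[110:310,200:440,::-1],None,fx=3,fy=3))
```

```text
pick hit False opening 0.03394447451772599 ff 30.00044882297516
lift opening 0.03393858049570574 [ 0.05829181 -0.47317155 -1.90038144]
place hit True underside 0.004116135491761798 [-0.16430191  0.10207495  3.98490627]
t 50.3083
pick hit False opening 0.033802127721564525 ff 30.00047206878662
lift opening 0.033926814958447536 [-0.0888324  -1.00526454 -2.87348448]
place hit True underside 0.0041992280290344824 [-1.1329085   0.99201724  5.04801943]
t 62.7917
```

View pics/fv.png

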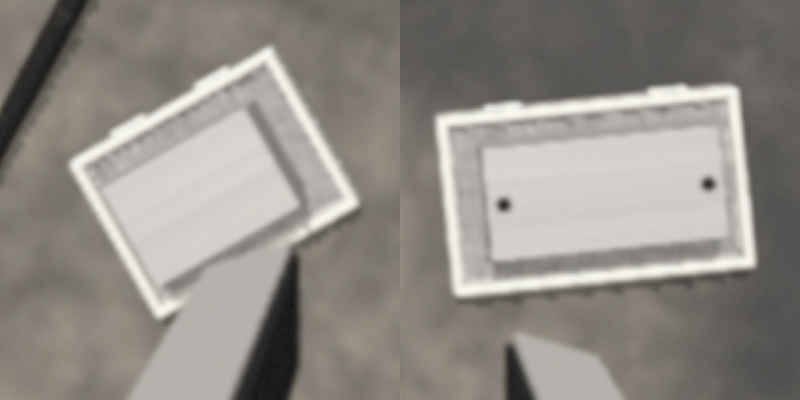

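The short block at (203,196) and the long block at (606,194) both lie flat inside their trays. The apparent offset from the tray rims matches the 14 mm height parallax, so they are centred. One last overall look before I hand in.

View pics/ft.png

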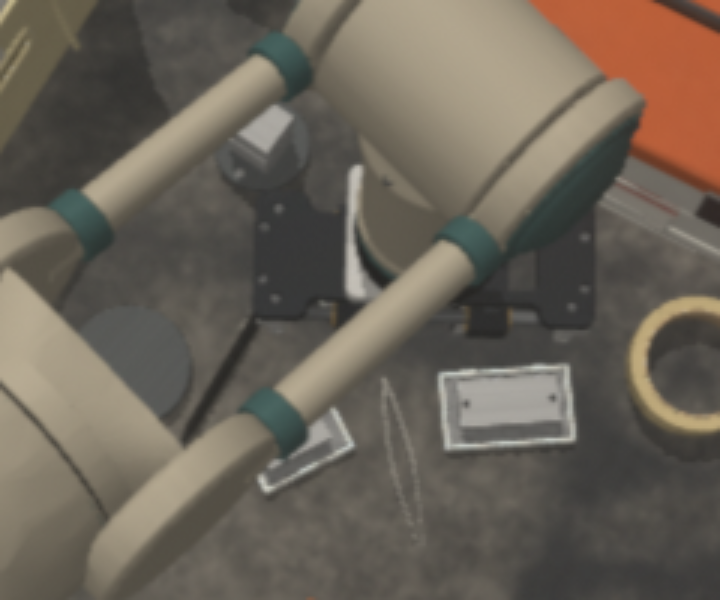

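The square block is still on the base at (265,135), the plate at (140,360) is empty, and the long block is in its tray at (508,405). The arm touches nothing, so I'm handing in.

Run:
```python
from h import *
r.hold(.5); print(r.sign_off(),telemetry.current_t())
```

```text
the job is handed in; nothing more can be done
the job is handed in; nothing more can be done
```

The job is handed in at about 64 s of the 120 s (the judge's result was not shown): the round flat, long block and short block lie flat in their dish and trays, and the square block was slid on from one side and sits squarely on the base block, about 2 mm off centre.

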